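Cock and fire the stone impact tester

ROBOT

A 6-joint arm with a two-finger parallel gripper is mounted at the origin on the work surface; the furniture and walls round the work are solid. World frame = base frame: x ahead of the robot, y to its left, z up, the work surface at z = 0. Lengths are in m, angles in rad, forces in N, time in s.
With the tool pointing down it reaches from about 0.3 to 0.775 m from the base axis. Payload 14.6 kg.
Tool frame: the origin (TCP) lies where the fingers leave the gripper's body, on its centre line; the fingertips stand 97 mm ahead of it and the grasp point (between the pads) lies 78 mm ahead of it (ctrl.finger_overhang is the distance from the TCP to the fingertips, in m); z points along the fingers, y is the direction in which the jaws open and shut (so a half turn about z gives the same grasp; the last joint's range is limited). The gripper opens to 94 mm and grips with 3 to 60 N. Pads are 16 mm wide; open, the fingers measure 119 mm over their backs; the gripper's body (75 mm by 177 mm) begins 78 mm behind the grasp point.
Start: joints at [-1.275, 0.3, 1.521, -0, 1.321, -0.067], TCP at [0.195, -0.514, 0.303] pointing down, gripper open.
Joint ranges: [-3.03, 3.03], [-0.79, 2.21], [0.23, 2.52], [-1.04, 4.18], [0, 3.07], [-2.55, 2.55]. Speed limits (rad/s): [2.22, 2.22, 2.57, 3.14, 3.14, 3.14].

INTERFACE

Orientations are given as [roll, pitch, yaw] about the fixed x, y, z axes, in that order (R = Rz(yaw) Ry(pitch) Rx(roll)).
In Python, from station import ctrl, imaging, hand_in gives the robot as it stands.
- The arm moves only by the shell command python3 -m pendant 'ROWS' [FORCE]. ROWS is JSON, a list of rows, each a list of 7 numbers: the shift along the tool's x, y, z normalised to -1 to 1, where 1 is 120 mm, then the turn, a rotation vector about the tool's x, y, z normalised to -1 to 1, where 1 is 30 degrees, then the closure, from -1 (fully open) to 1 (shut). A call has 1 to 10 rows; each row shifts and turns the commanded pose from where the row before left it, along the tool's axes as they then stand; what a row does not reach is not made up. A row lasts 1/12 s, in which the tool goes at most 41.7 mm and 7.16 degrees, less where a joint would pass 70% of its speed; a pose out of reach is approached as far as the arm can. A call with a number of a shift or a turn outside -1 to 1 is refused whole. A call with a gripper value outside its range is refused whole. The fingers move at their own pace and stop on an object; FORCE is the grip in N (left out, the last holds). Time passes only in rows, so rows that do not move let the fingers close. It gives the time, the measured TCP pose, the force and the opening at its end, in the units of the state.
- ctrl.get_obs(): the state, without advancing time (a new reading comes with each control period).
- imaging.camera(name): name is "side" or "top" or "wrist"; returns a dict with "image" (400x640x3 uint8, red, green, blue), "mtx" (3x3 intrinsics, pixels), "rvec" (rotation vector, rad) and "tvec" (3), from world to camera coordinates, as OpenCV has them. Camera axes: x right, y down, z forward; pixel columns grow to the right and rows downward; lengths in m; the calibration is good to about 2 mm. A picture is of the moment at which its call begins. There is no depth.
- hand_in(): hands the job in, once; it reports no verdict.
The state is a dict: "time_s": time; "qpos": joint angles; "joint_vel": joint speeds; "tau": joint torques, N m; "ee_pos": TCP position; "eef_rot": TCP orientation; "force": force on the tool from outside, world axes, zero at the start; "moment": the same for the moment, N m; "grip_width": finger opening in m.
Only numpy, scipy, OpenCV 4.12 (cv2) and the standard library are available. Lean on these libraries where they do the work, as an engineer would, in place of code of your own. Each camera call takes 0.05 s, during which the arm holds its last target.

TASK

Give the granite tile in the green impact tester one full blow: draw the black knob back until the sear catches and holds the striker by itself, then let go of the knob and press the red pad to fire it, so that the blow drives the yellow pin fully home. How far the knob must be drawn differs each time, so feel for it, and do not force the striker hard into the rubber buffer behind the catch. Keep off the yellow pin and leave the things round about where they are.

Things in the scene. Friction and masses are not known exactly. Their poses are not given: they have to be found in the camera images.
- tester: green spring impact tester fixed to the bench, base plate 360 x 150 x 12 mm. Origin on the bench under the knob's rest place; +x is the way the knob is drawn back, -x points to the yellow pin and the grey tile, z up. Green anvil block at x -85 to -55 mm and rear block at x 130 to 155 mm, both 72 mm high; nothing on it but the knob is higher.
- knob (a point): centre of the upright black cylindrical knob on the striker: 23 mm across, 73 to 100 mm above the bench, on a 12 mm stem over the carriage (top at 60 mm); at rest at x = 0, y = 0 of the tester. About 2 mm beyond the catch the collar meets the rubber buffer. Caught and let go, the striker stays drawn.
- striker: steel striker, origin at the knob's centre; slides only along the tester's x. A 150 N/m spring pulls it back to its rest at 0 (0.5 N friction). A brass catch collar is clamped on its rod, elsewhere each time: the sear catches at a draw between 34 and 64 mm. Riding up the sear's ramp adds up to 3 N, 20 to 30 mm before the catch; the pull needed never exceeds 11 N.
- trip_pad (a point): centre of the top of the round red trip pad (32 mm across) as it stands when up, a point fixed to the tester, 60 mm above the bench, at x = 78, y = -62 mm of the tester. The pad goes only straight down, 8.5 mm to a hard stop, on a spring of 2 to 4 N (up to 2 N more friction while it holds the striker); 5 to 6 mm down it lets the striker go. The collar dips it in passing.
- pin: yellow pin head, 18 mm across, in front of the striker's nose; origin at the centre of its struck face, 48 mm above the bench, at x = -38 mm of the tester at the start. A blow drives it 9 mm in -x (to x = -47 mm), its head against the anvil block; it stays where it is driven.
- buffer: black rubber over-travel buffer before the rear block, 30 x 30 mm; origin at the centre of its face, x = 98 mm of the tester, 48 mm above the bench. It yields 1 mm per 4 N and is damaged by more than 11 N: a total pull of 13 N on the knob always keeps it safe.
- felt_wheel: round felt wheel, 60 mm across, 25 mm high, loose bystander; origin at the centre of its underside
- red_tile: red granite sample tile 56 x 56 x 10 mm lying loose on the bench, bystander; origin at the centre of its underside
- wood_block: small wood block 42 x 60 x 30 mm, loose bystander; origin at the centre of its underside
- wedge_2: beech setting wedge 30 x 81 x 22 mm, loose bystander; origin at the centre of its underside

How it is judged:
On the way, in this order (a step that is already met when the one before it is completed fails the run):
1. the striker is cocked: drawn back more than 25 mm, at rest, held by the sear with the knob let go and the gripper more than 40 mm from it, the yellow pin not yet driven (x of striker in the frame of tester above 0.025 m and linear speed of striker below 0.02 m/s and contact force between the fingers and striker below 0.1 N and distance between the grasp point and striker above 0.04 m and x of pin in the frame of tester above -0.04 m), for 0.2 s.
2. the striker is fired and the pin is driven home (x of pin in the frame of tester below -0.0455 m), for 0.1 s.
At the end, for the whole second after the job is handed in: the yellow pin is driven home (at least 7.5 of its 9 mm), and the striker has come to rest, uncocked, within 12 mm of its rest place or forward of that against the pin (x of pin in the frame of tester below -0.0455 m and x of striker in the frame of tester between -0.022 and 0.012 m and linear speed of striker below 0.03 m/s); the robot touches nothing.
It fails at once if the striker is forced into the rubber buffer with more than 11 N (contact force between buffer and striker above 11 N).
It fails at once if the robot touches the yellow pin (contact force between any of the fingers, the arm and pin above 0.5 N).
It fails at once if the pin is driven while the fingers are on the striker (linear speed of pin above 0.03 m/s and contact force between the fingers and striker above 0.5 N).
It fails at once if a bystander (felt wheel, red tile, wood block, wedge) is moved more than 20 mm (distance of any of felt_wheel, red_tile, wood_block, wedge_2 from where it was at the start of the episode above 0.02 m).
It also fails if it takes over 64 s, if anything falls off the work surface, if the arm or the gripper's body presses on something with over 40 N, if the wrist force passes 120 N, or if a joint passes its speed limit or range.

## Working session

There is one attempt and no reset: what is moved stays moved. The work goes in short steps, Python scripts to look and compute and a shell command to move; the robot and the scene stay as the last step left them, time stands still between calls to the robot, and variables do not carry over. Pictures are saved under pics/ and viewed, and the job is handed in when it is done.

```bash
ls; mkdir -p pics
python3 - <<'E'
from station import ctrl, imaging
import cv2
print(ctrl.get_obs(), ctrl.finger_overhang)
for n in ("top","side","wrist"):
    c=imaging.camera(n); cv2.imwrite(f"pics/{n}0.png",c["image"][:,:,::-1]); print(n,c["mtx"].tolist(),c["rvec"],c["tvec"])
E
```

```text
pics
{'time_s': 0.0, 'qpos': array([-1.27460553e+00,  3.00506393e-01,  1.52160835e+00,  5.70716809e-06,
        1.32070643e+00, -6.65815302e-02]), 'joint_vel': array([-2.90710430e-04, -1.40211170e-03,  1.05833528e-03,  2.67351516e-05,
        2.73985424e-05,  2.25374345e-03]), 'tau': array([ 4.75519064e-04, -5.31800258e+01, -3.52735448e+01,  7.08381878e-02,
        2.43471900e-02, -7.94763287e-05]), 'ee_pos': array([ 0.19513863, -0.51405002,  0.30205537]), 'eef_rot': array([-3.14036722e+00, -8.72520860e-05,  3.62770856e-01]), 'force': array([0.8724965 , 0.1416528 , 0.12516414]), 'moment': array([0.00360936, 0.01482165, 0.03016718]), 'grip_width': 0.09392818272479407} 0.0972
top [[445.72069313890154, 0.0, 313.4463021267628], [0.0, 445.72069313890154, 195.41678066793864], [0.0, 0.0, 1.0]] [ 2.14660858 -2.14301599  0.14933883] [-0.01187711  0.54938087  1.22563245]
side [[519.3278528358728, 0.0, 322.1250765612334], [0.0, 519.3278528358728, 197.7860035094152], [0.0, 0.0, 1.0]] [ 0.09753326 -2.6547512   1.63037614] [0.54077295 0.0889606  1.48975341]
wrist [[328.5081010602472, 0.0, 319.6121395657799], [0.0, 328.5081010602472, 197.51019592705833], [0.0, 0.0, 1.0]] [-2.38847064  1.64871489  0.23207739] [-0.54990847 -0.02809425  0.3906778 ]
```

View pics/top0.png

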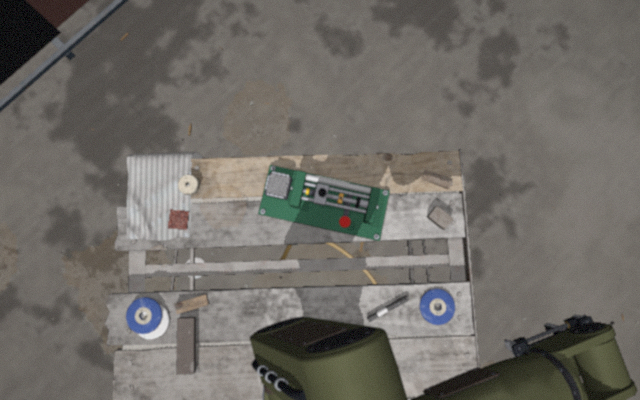

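View pics/side0.png

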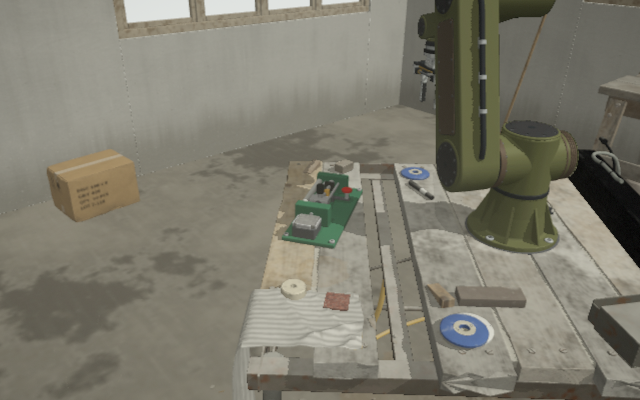

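View pics/wrist0.png

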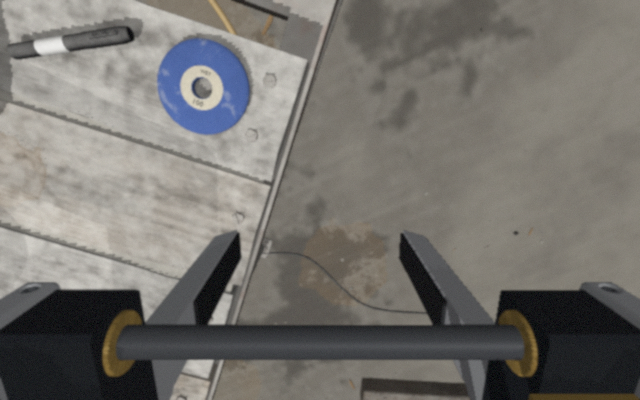

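Run:
```python
import cv2
a=cv2.imread("pics/top0.png")[150:250,250:400]; cv2.imwrite("pics/top0c.png",cv2.resize(a,None,fx=5,fy=5,interpolation=cv2.INTER_CUBIC))
a=cv2.imread("pics/side0.png")[155:250,275:375]; cv2.imwrite("pics/side0c.png",cv2.resize(a,None,fx=6,fy=6,interpolation=cv2.INTER_CUBIC))
```

```text
(no output)
```

View pics/top0c.png

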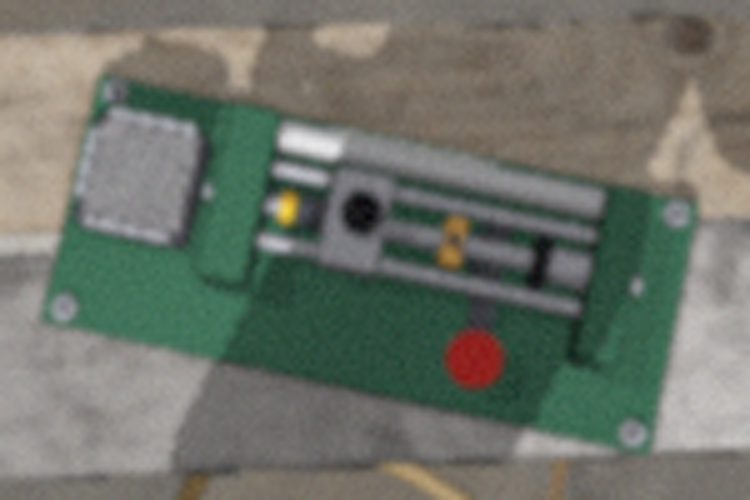

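View pics/side0c.png

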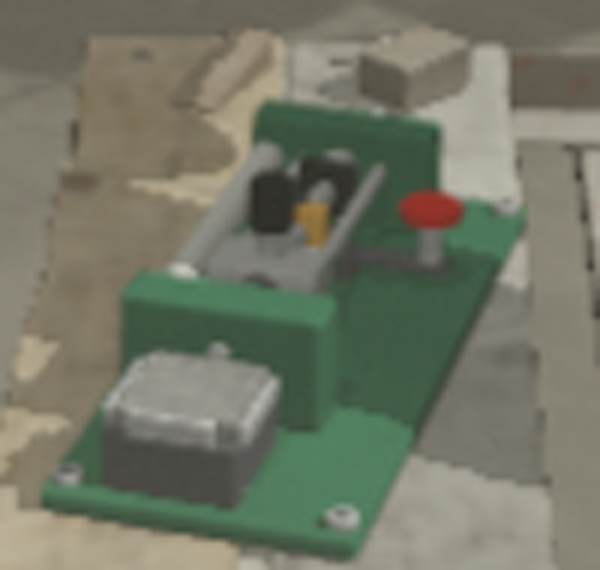

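```bash
cat > h.py <<'E'
from station import ctrl, imaging
import cv2, numpy as np
from scipy.optimize import least_squares
from scipy.spatial.transform import Rotation as R
def proj(c,P): return cv2.projectPoints(np.array(P,float).reshape(-1,3),c["rvec"],c["tvec"],c["mtx"],None)[0].reshape(-1,2)
def ray(c,uv,z):
    M=cv2.Rodrigues(c["rvec"])[0]; d=M.T@np.linalg.solve(c["mtx"],[uv[0],uv[1],1]); o=-M.T@np.ravel(c["tvec"])
    return o+d*(z-o[2])/d[2]
E
python3 - <<'E'
from h import *
t=imaging.camera("top"); s=imaging.camera("side")
T=lambda a:np.array(a)/5+[249.6,149.6]; S=lambda a:np.array(a)/6+[274.6,154.6]
print("knob",ray(t,T((362,210)),.1),"pad",ray(t,T((475,360)),.06))
print("side knob",ray(s,S((272,181)),.1),"pad",ray(s,S((431,210)),.06))
loc=[(0,0,.1),(.078,-.062,.06)]
def f(p):
    x,y,th,dx,dy=p
    cor=[(dx-.18,dy+.075,.012),(dx+.18,dy+.075,.012),(dx+.18,dy-.075,.012),(dx-.18,dy-.075,.012)]
    W=lambda L:np.array(L)@R.from_euler("z",th).as_matrix().T+[x,y,0]
    return np.r_[(proj(t,W(loc+cor))-T([(362,210),(475,360),(100,76),(695,200),(652,452),(42,322)])).ravel(),(proj(s,W(loc))-S([(272,181),(431,210)])).ravel()]
r=least_squares(f,[.6,0,-1.8,0,0]); print(r.x,np.degrees(r.x[2]),r.fun.round(2))
E
```

```text
knob [ 0.55111136 -0.03435258  0.1       ] pad [ 0.47333593 -0.09741694  0.06      ]
side knob [ 0.55177558 -0.03373331  0.1       ] pad [ 0.47512667 -0.09091919  0.06      ]
[ 0.55117338 -0.03362634 -1.77831468  0.01045351 -0.01464163] -101.8899257330791 [-0.27 -0.02 -0.09 -0.4  -0.67 -0.43  1.17 -0.09  0.1   0.25 -0.6   0.21
  0.2   0.02  0.28 -0.89]
```

```bash
python3 -m pendant '[[0,0,0,0,0,0.22,0.15],[0,0,0,0,0,0.22,0.15],[0,0,0,0,0,0.22,0.15],[0,0,0,0,0,0.22,0.15],[0,0,0,0,0,0.21,0.15]]'
python3 -m pendant '[[0.13,-0.28,0,0,0,0,0.15],[0.13,-0.28,0,0,0,0,0.15],[0.13,-0.28,0,0,0,0,0.15],[0.13,-0.28,0,0,0,0,0.15],[0.13,-0.28,0,0,0,0,0.15],[0.13,-0.28,0,0,0,0,0.15],[0.13,-0.28,0,0,0,0,0.15],[0.13,-0.28,0,0,0,0,0.15],[0,0,0,0,0,0,0.15]]'
```

```text
time_s: 0.67
ee_pos: [0.1952, -0.5142, 0.3025]
eef_rot: [-3.141, 0.0, -0.214]
force: [-0.1, -0.7, -0.2]
grip_width: 0.0643
time_s: 1.42
ee_pos: [0.3752, -0.273, 0.3028]
eef_rot: [-3.141, -0.001, -0.204]
force: [-0.0, -0.6, -0.2]
grip_width: 0.0397
```

```bash
python3 -m pendant '[[0.128,-0.28,0,0,0,0,0.15],[0.128,-0.28,0,0,0,0,0.15],[0.128,-0.28,0,0,0,0,0.15],[0.128,-0.28,0,0,0,0,0.15],[0.128,-0.28,0,0,0,0,0.15],[0.128,-0.28,0,0,0,0,0.15],[0.128,-0.28,0,0,0,0,0.15],[0.128,-0.28,0,0,0,0,0.15],[0,0,0,0,0,0,0.15],[0,0,0,0,0,0,0.15]]'
python3 - <<'E'
from h import *
print(ctrl.get_obs()["ee_pos"],ctrl.get_obs()["eef_rot"])
c=imaging.camera("wrist"); cv2.imwrite("pics/w1.png",c["image"][:,:,::-1])
E
```

```text
time_s: 2.25
ee_pos: [0.5489, -0.0385, 0.302]
eef_rot: [3.141, 0.001, -0.206]
force: [-1.0, -0.5, -0.1]
grip_width: 0.0396
[ 0.54888498 -0.03848538  0.30204642] [ 3.14141993e+00  9.83287327e-04 -2.05583899e-01]
```

View pics/w1.png

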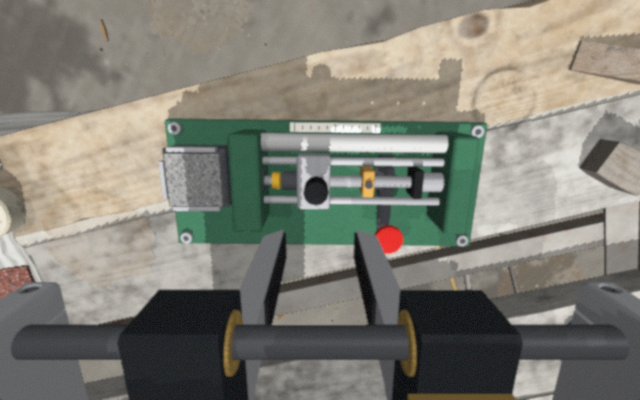

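Run:
```python
import cv2
a=cv2.imread("pics/w1.png")[110:260,230:500]; cv2.imwrite("pics/w1c.png",cv2.resize(a,None,fx=2.96,fy=2.96,interpolation=cv2.INTER_CUBIC))
```

```text
(no output)
```

View pics/w1c.png

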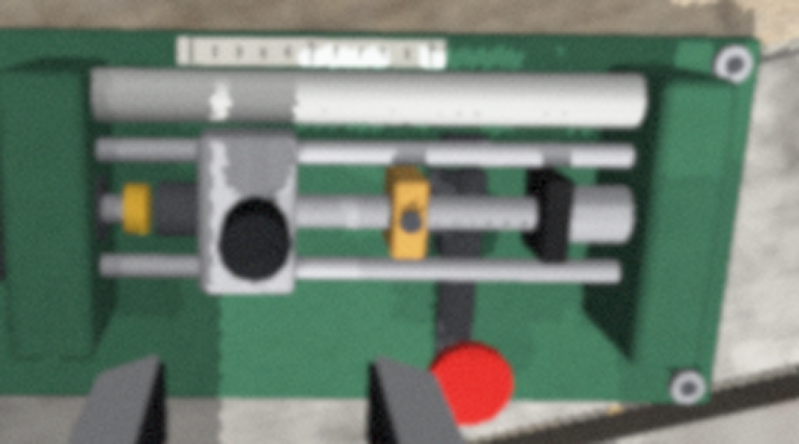

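Run:
```python
from h import *
w=imaging.camera("wrist");t=imaging.camera("top")
C=lambda a:np.array(a)/2.96+[229.67,109.67]
print("knob",ray(w,C((255,239)),.1),"pad",ray(w,C((471,384)),.06))
k=ray(w,C((255,239)),.1); 
loc=[(0,0,.1),(.078,-.062,.06)]
def f(p):
    x,y,th,dx,dy=p
    W=lambda L:np.array(L)@R.from_euler("z",th).as_matrix().T+[x,y,0]
    return (proj(w,W(loc+[(dx+.18,dy+.075,.012),(dx+.18,dy-.075,.012)]))-C([(255,239),(471,384),(760,40),(710,400)])).ravel()
r=least_squares(f,[.55,-.03,-1.78,0,0]); print(r.x,np.degrees(r.x[2]),r.fun.round(2))
x,y,th=r.x[:3]
for n,p,z in (("collar",(428,213),.048),("collartop",(430,180),.06),("buf",(535,213),.048),("pin",(148,210),.048)):
    q=ray(w,C(p),z)-[x,y,0]; print(n,R.from_euler("z",-th).apply(q)*1e3)
```

```text
knob [ 0.55473311 -0.03758931  0.1       ] pad [ 0.47579826 -0.09964058  0.06      ]
[ 0.55407589 -0.03721199 -1.78663327  0.0079653  -0.01758482] -102.36654578274054 [-0.26  0.78  0.31 -0.95  0.63 -1.51 -0.7   1.89]
collar [60.94820911 -3.01897679 48.        ]
collartop [58.91733998 11.24650554 60.        ]
buf [98.82795291 -2.70794538 48.        ]
pin [-38.11258018  -2.74382691  48.        ]
```

```bash
python3 -m pendant '[[0.024,-0.03,0,0,0,0,-0.05],[0,0,0.17,0,0,0,-0.05],[0,0,0.17,0,0,0,-0.05],[0,0,0.17,0,0,0,-0.05],[0,0,0,0,0,0,-0.05],[0,0,0,0,0,0,-0.05]]'
python3 - <<'E'
from h import *
for n in ("top","side","wrist"):
    c=imaging.camera(n); cv2.imwrite(f"pics/{n}2.png",c["image"][:,:,::-1])
a=cv2.imread("pics/side2.png")[130:250,260:400];b=cv2.resize(a,(700,600),interpolation=cv2.INTER_CUBIC);cv2.imwrite("pics/side2c.png",b)
E
```

```text
time_s: 2.9
ee_pos: [0.5519, -0.0369, 0.2415]
eef_rot: [3.142, 0.001, -0.209]
force: [-0.6, 0.5, -0.1]
grip_width: 0.0498
```

View pics/wrist2.png

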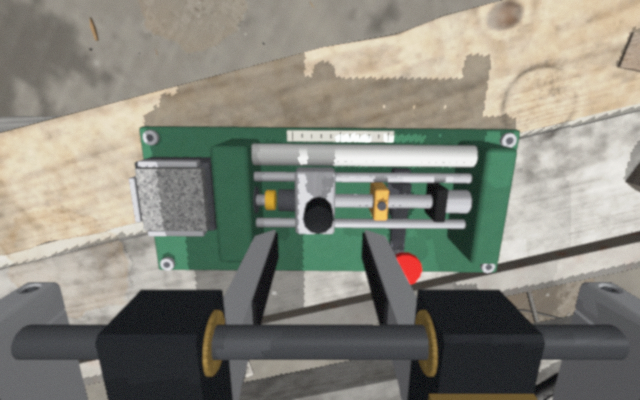

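View pics/side2c.png

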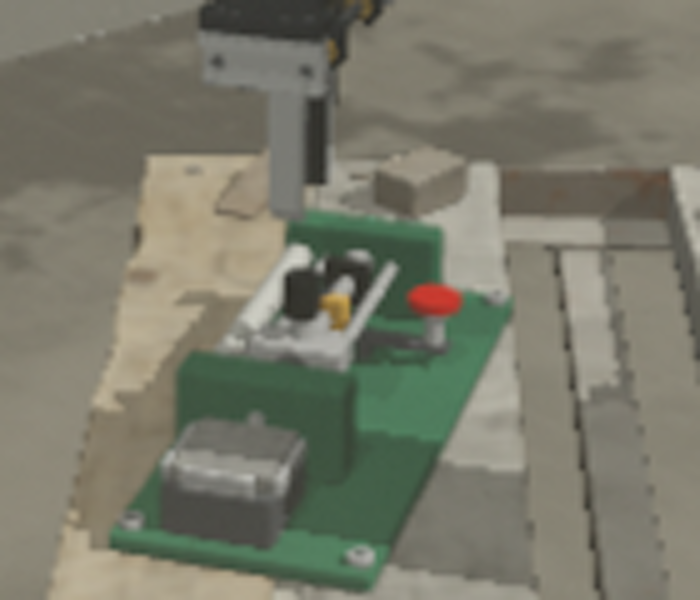

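```bash
python3 -m pendant '[[0,0,0.13,0,0,0,-0.05],[0,0,0.13,0,0,0,-0.05],[0,0,0.13,0,0,0,-0.05],[0,0,0.13,0,0,0,-0.05],[0,0,0,0,0,0,-0.05],[0,0,0,0,0,0,-0.05]]'
python3 - <<'E'
from h import *
for n in ("side","wrist"):
    c=imaging.camera(n); cv2.imwrite(f"pics/{n}3.png",c["image"][:,:,::-1])
a=cv2.imread("pics/side3.png")[130:250,260:400];b=cv2.resize(a,(700,600),interpolation=cv2.INTER_CUBIC);cv2.imwrite("pics/side3c.png",b)
E
```

```text
time_s: 3.55
ee_pos: [0.5523, -0.0365, 0.1798]
eef_rot: [-3.142, -0.0, -0.208]
force: [0.6, -0.3, 1.2]
grip_width: 0.0496
```

View pics/wrist3.png

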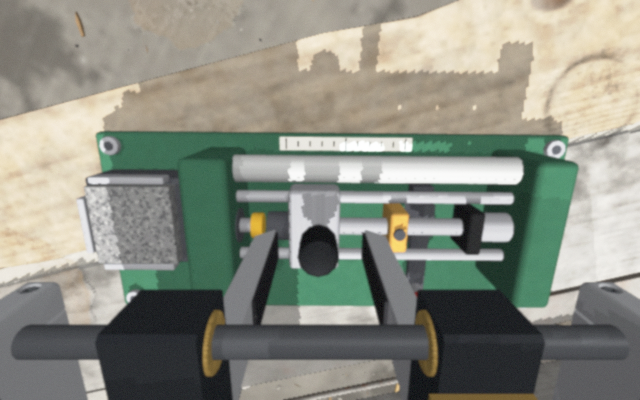

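View pics/side3c.png

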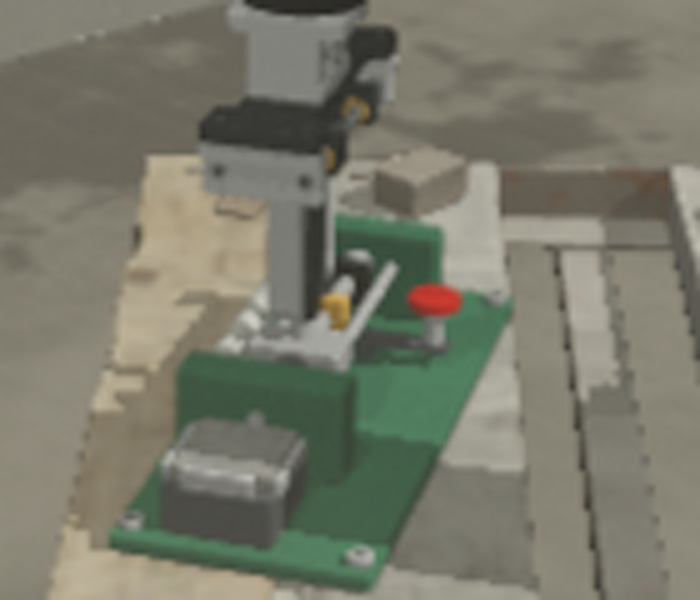

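```bash
python3 -m pendant '[[0,0.06,0,0,0,0,-0.05],[0,0.04,0,0,0,0,-0.05],[0,0.03,0,0,0,0,-0.05],[0,0.03,0,0,0,0,-0.05],[0,0,0,0,0,0,-0.05],[0,0,0,0,0,0,-0.05]]'
python3 -m pendant '[[0,0.03,0,0,0,0,-0.05],[0,0.03,0,0,0,0,-0.05],[0,0.03,0,0,0,0,-0.05],[0,0.03,0,0,0,0,-0.05],[0,0.02,0,0,0,0,-0.05],[0,0,0,0,0,0,-0.05],[0,0,0,0,0,0,-0.05]]'
python3 - <<'E'
from h import *
c=imaging.camera("wrist"); cv2.imwrite(f"pics/w4.png",c["image"][:,:,::-1])
E
```

```text
time_s: 4.15
ee_pos: [0.5481, -0.0554, 0.1792]
eef_rot: [-3.142, -0.0, -0.208]
force: [0.8, 0.4, 0.9]
grip_width: 0.0493
time_s: 4.73
ee_pos: [0.5446, -0.0718, 0.1791]
eef_rot: [3.141, 0.0, -0.208]
force: [-0.2, 3.1, 2.6]
grip_width: 0.0494
```

View pics/w4.png

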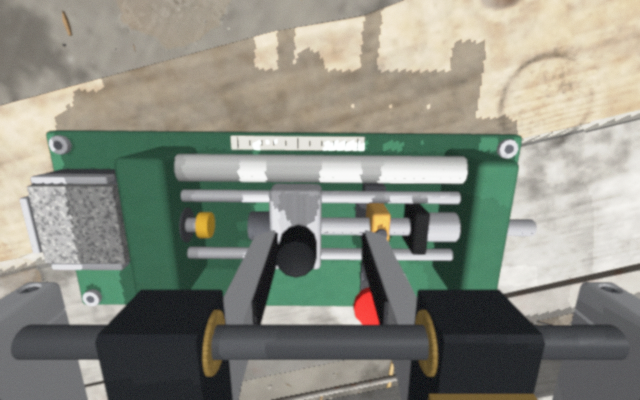

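```bash
python3 -m pendant '[[0,0.02,0,0,0,0,-0.05],[0,0.02,0,0,0,0,-0.05],[0,0.02,0,0,0,0,-0.05],[0,0,0,0,0,0,-0.05],[0,0,0,0,0,0,-0.05]]'
for i in 1 ; do python3 -m pendant '[[0,0.01,0,0,0,0,-0.05],[0,0,0,0,0,0,-0.05]]';python3 -m pendant '[[0,0.01,0,0,0,0,-0.05],[0,0,0,0,0,0,-0.05]]'; done
```

```text
time_s: 5.2
ee_pos: [0.5431, -0.0786, 0.179]
eef_rot: [-3.141, 0.0, -0.208]
force: [-0.5, 3.8, 1.7]
grip_width: 0.0495
time_s: 5.37
ee_pos: [0.5429, -0.0797, 0.1791]
eef_rot: [-3.141, 0.0, -0.208]
force: [0.6, 5.6, 1.3]
grip_width: 0.0494
time_s: 5.53
ee_pos: [0.5426, -0.0808, 0.179]
eef_rot: [-3.141, 0.0, -0.208]
force: [0.1, 4.8, 1.7]
grip_width: 0.0491
```

```bash
python3 -m pendant '[[0,0.01,0,0,0,0,-0.05],[0,0,0,0,0,0,-0.05]]';python3 -m pendant '[[0,0.01,0,0,0,0,-0.05],[0,0,0,0,0,0,-0.05]]'
python3 - <<'E'
from h import *
c=imaging.camera("wrist"); cv2.imwrite(f"pics/w5.png",cv2.resize(c["image"][120:330,150:500,::-1],None,fx=2.2,fy=2.2,interpolation=cv2.INTER_CUBIC))
E
```

```text
time_s: 5.7
ee_pos: [0.5424, -0.0819, 0.179]
eef_rot: [-3.141, 0.0, -0.208]
force: [0.7, 4.8, 2.9]
grip_width: 0.0492
time_s: 5.87
ee_pos: [0.5421, -0.0831, 0.179]
eef_rot: [-3.141, 0.0, -0.208]
force: [0.6, 5.7, 1.7]
grip_width: 0.0496
```

View pics/w5.png

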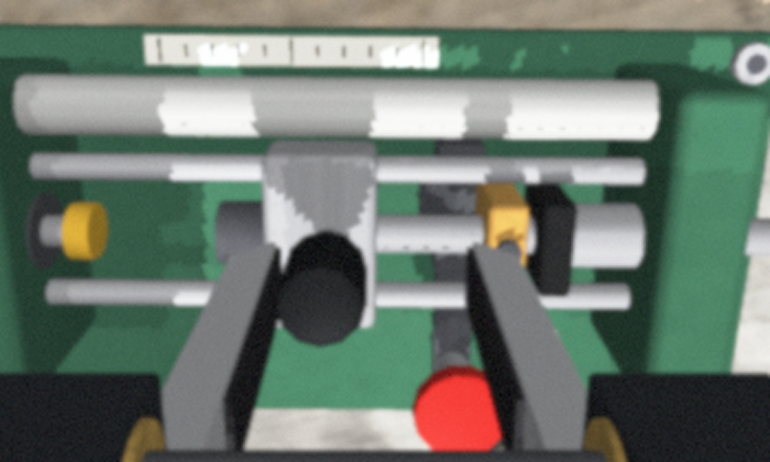

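```bash
python3 -m pendant '[[0,0.006,0,0,0,0,-0.05],[0,0,0,0,0,0,-0.05]]';python3 -m pendant '[[0,0.006,0,0,0,0,-0.05],[0,0,0,0,0,0,-0.05]]'
```

```text
time_s: 6.08
ee_pos: [0.542, -0.0837, 0.179]
eef_rot: [-3.141, 0.0, -0.208]
force: [0.6, 5.6, 1.7]
grip_width: 0.0501
time_s: 6.25
ee_pos: [0.5419, -0.0844, 0.179]
eef_rot: [-3.141, 0.0, -0.208]
force: [0.3, 7.8, 2.4]
grip_width: 0.0492
```

```bash
python3 -m pendant '[[0,0.006,0,0,0,0,-0.05],[0,0,0,0,0,0,-0.05]]'
```

```text
time_s: 6.42
ee_pos: [0.5417, -0.0852, 0.179]
eef_rot: [-3.141, 0.0, -0.208]
force: [-0.1, 6.6, 1.5]
grip_width: 0.0498
```

```bash
for i in 1 2 3; do python3 -m pendant '[[0,0,0,0,0,0,-0.05]]'|grep force; done; python3 -m pendant '[[0,0.006,0,0,0,0,-0.05],[0,0,0,0,0,0,-0.05]]';  for i in 1 2 ; do python3 -m pendant '[[0,0,0,0,0,0,-0.05]]'|grep force; done
```

```text
force: [-0.4, 5.7, 2.1]
force: [-0.3, 5.5, 2.9]
force: [-0.4, 6.3, 2.2]
time_s: 6.83
ee_pos: [0.5415, -0.0859, 0.179]
eef_rot: [-3.141, 0.0, -0.208]
force: [-0.2, 6.6, 2.3]
grip_width: 0.0494
force: [0.2, 5.9, 1.8]
force: [0.5, 5.7, 1.8]
```

Run:
```python
from h import *
c=imaging.camera("wrist"); cv2.imwrite(f"pics/w6.png",cv2.resize(c["image"][120:330,150:500,::-1],None,fx=2.2,fy=2.2,interpolation=cv2.INTER_CUBIC))
```

```text
(no output)
```

View pics/w6.png

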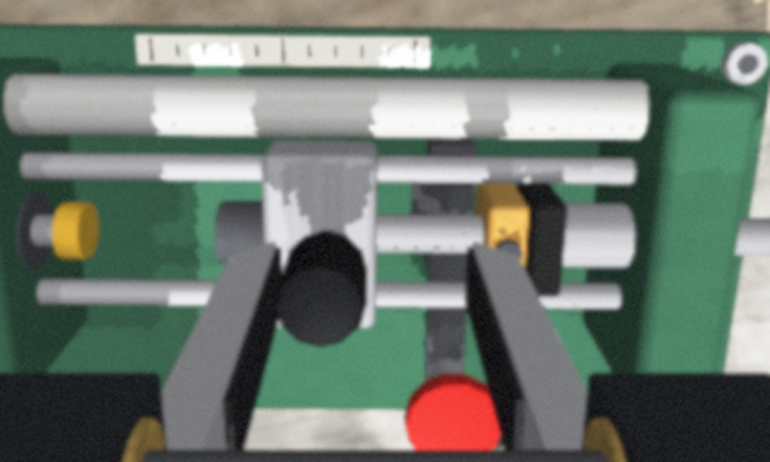

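```bash
python3 -m pendant '[[0,0.005,0,0,0,0,-0.05],[0,0,0,0,0,0,-0.05]]';  for i in 1 2 ; do python3 -m pendant '[[0,0,0,0,0,0,-0.05]]'|grep force; done
```

```text
time_s: 7.22
ee_pos: [0.5414, -0.0865, 0.179]
eef_rot: [-3.141, 0.0, -0.208]
force: [0.7, 5.9, 3.2]
grip_width: 0.0497
force: [0.4, 6.2, 2.3]
force: [-0.2, 5.5, 2.2]
```

```bash
python3 -m pendant '[[0,0.005,0,0,0,0,-0.05],[0,0,0,0,0,0,-0.05]]';  for i in 1 2 ; do python3 -m pendant '[[0,0,0,0,0,0,-0.05]]'|grep force; done
```

```text
time_s: 7.55
ee_pos: [0.5413, -0.087, 0.179]
eef_rot: [-3.141, 0.0, -0.208]
force: [-0.8, 5.9, 2.4]
grip_width: 0.0492
force: [-0.5, 6.9, 2.3]
force: [-0.1, 6.4, 1.3]
```

```bash
python3 -m pendant '[[0,0.005,0,0,0,0,-0.05],[0,0,0,0,0,0,-0.05]]';  for i in 1 2 ; do python3 -m pendant '[[0,0,0,0,0,0,-0.05]]'|grep force; done
```

```text
time_s: 7.88
ee_pos: [0.5412, -0.0875, 0.179]
eef_rot: [-3.141, 0.0, -0.208]
force: [0.6, 8.2, 2.8]
grip_width: 0.0493
force: [0.6, 7.2, 2.1]
force: [0.1, 7.6, 2.0]
```

```bash
python3 -m pendant '[[0,0.004,0,0,0,0,-0.05],[0,0,0,0,0,0,-0.05]]';  for i in 1 2 ; do python3 -m pendant '[[0,0,0,0,0,0,-0.05]]'|grep force; done
```

```text
time_s: 8.22
ee_pos: [0.5411, -0.0878, 0.179]
eef_rot: [-3.141, 0.0, -0.208]
force: [0.7, 8.4, 2.0]
grip_width: 0.0498
force: [0.7, 9.0, 2.7]
force: [1.2, 8.7, 2.1]
```

```bash
python3 -m pendant '[[0,-0.01,0,0,0,0,-0.05],[0,-0.01,0,0,0,0,-0.05],[0,0,0,0,0,0,-0.05]]';  python3 -m pendant '[[0,-0.01,0,0,0,0,-0.05],[0,-0.01,0,0,0,0,-0.05],[0,0,0,0,0,0,-0.05]]'; for i in 1 2 ; do python3 -m pendant '[[0,0,0,0,0,0,-0.05]]'|grep force; done
python3 - <<'E'
from h import *
c=imaging.camera("wrist"); cv2.imwrite(f"pics/w7.png",cv2.resize(c["image"][120:330,150:500,::-1],None,fx=2.2,fy=2.2,interpolation=cv2.INTER_CUBIC))
E
```

```text
time_s: 8.63
ee_pos: [0.5416, -0.0856, 0.179]
eef_rot: [-3.141, 0.0, -0.208]
force: [0.5, 6.2, 3.2]
grip_width: 0.0495
time_s: 8.88
ee_pos: [0.542, -0.0838, 0.1789]
eef_rot: [3.141, 0.0, -0.208]
force: [-0.6, -0.2, -0.1]
grip_width: 0.0493
force: [-0.6, 0.1, -0.2]
force: [0.8, 0.1, 0.1]
```

View pics/w7.png

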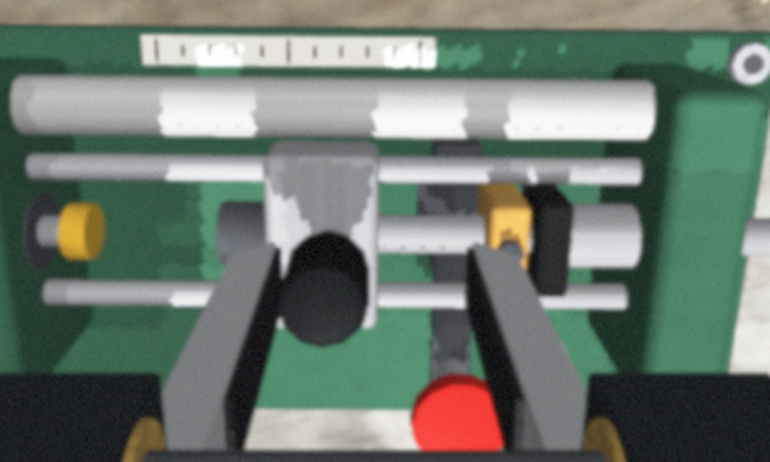

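```bash
python3 -m pendant '[[0,-0.04,0,0,0,0,-0.05],[0,0,-0.1,0,0,0,-0.05],[0,0,-0.2,0,0,0,-0.05],[0,0,-0.25,0,0,0,-0.05],[0,0,-0.25,0,0,0,-0.05],[-0.26,0.14,0,0,0,0,1],[-0.26,0.14,0,0,0,0,1],[0,0,0,0,0,0,1],[0,0,0,0,0,0,1],[0,0,0,0,0,0,1]]'
python3 - <<'E'
from h import *
for n in ("side","wrist","top"):
    c=imaging.camera(n); cv2.imwrite(f"pics/{n}8.png",c["image"][:,:,::-1])
a=cv2.imread("pics/side8.png")[130:250,260:400];b=cv2.resize(a,(700,600),interpolation=cv2.INTER_CUBIC);cv2.imwrite("pics/side8c.png",b)
E
```

```text
time_s: 9.93
ee_pos: [0.4755, -0.099, 0.276]
eef_rot: [3.142, -0.002, -0.208]
force: [0.4, 0.6, -0.0]
grip_width: 0.0192
```

View pics/wrist8.png

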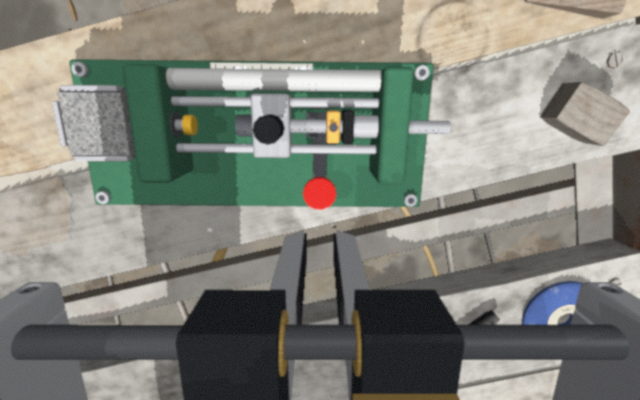

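View pics/side8c.png

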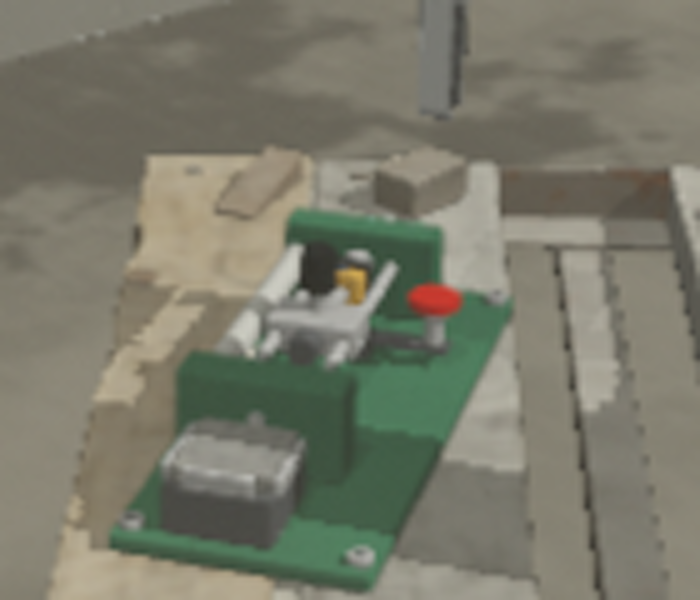

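```bash
python3 -m pendant '[[0,0,0.18,0,0,0,1],[0,0,0.18,0,0,0,1],[0,0,0.18,0,0,0,1],[0,0,0.18,0,0,0,1],[0,0,0.16,0,0,0,1],[0,0,0,0,0,0,1],[0,0,0,0,0,0,1]]'
python3 - <<'E'
from h import *
for n in ("side",):
    c=imaging.camera(n); cv2.imwrite(f"pics/{n}9.png",c["image"][:,:,::-1])
a=cv2.imread("pics/side9.png")[130:250,260:400];b=cv2.resize(a,(700,600),interpolation=cv2.INTER_CUBIC);cv2.imwrite("pics/side9c.png",b)
E
```

```text
time_s: 10.67
ee_pos: [0.4753, -0.0988, 0.1691]
eef_rot: [-3.141, 0.002, -0.208]
force: [0.1, 0.2, 0.7]
grip_width: 0.0003
```

View pics/side9c.png

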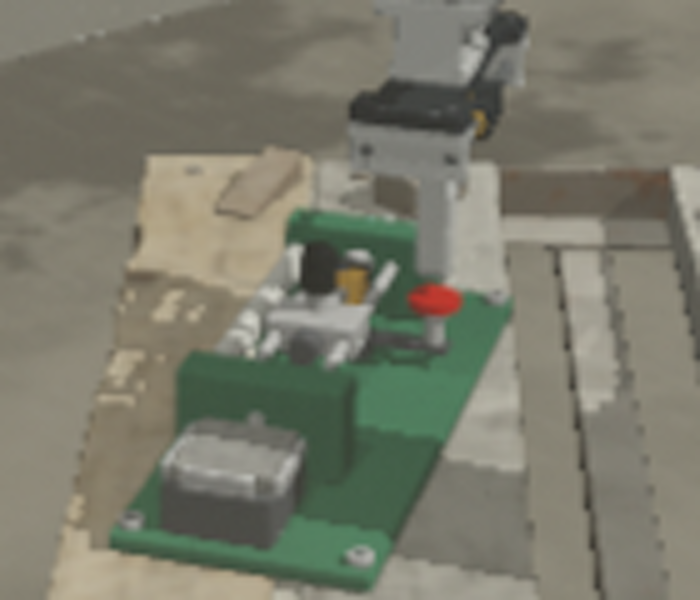

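```bash
python3 -m pendant '[[0,0,0.05,0,0,0,1],[0,0,0.05,0,0,0,1],[0,0,0.02,0,0,0,1],[0,0,0,0,0,0,1]]';python3 -m pendant '[[0,0,0.015,0,0,0,1],[0,0,0,0,0,0,1]]';python3 -m pendant '[[0,0,0.015,0,0,0,1],[0,0,0,0,0,0,1]]'
python3 - <<'E'
from h import *
for n in ("side",):
    c=imaging.camera(n); cv2.imwrite(f"pics/{n}10.png",c["image"][:,:,::-1])
a=cv2.imread("pics/side10.png")[130:250,260:400];b=cv2.resize(a,(700,600),interpolation=cv2.INTER_CUBIC);cv2.imwrite("pics/side10c.png",b)
E
```

```text
time_s: 11.05
ee_pos: [0.4753, -0.099, 0.1551]
eef_rot: [-3.142, -0.001, -0.208]
force: [-1.0, 0.1, 0.9]
grip_width: 0.0004
time_s: 11.22
ee_pos: [0.4753, -0.099, 0.1534]
eef_rot: [3.142, -0.001, -0.208]
force: [1.3, 0.2, 2.8]
grip_width: 0.0007
time_s: 11.38
ee_pos: [0.4751, -0.099, 0.1513]
eef_rot: [3.142, -0.0, -0.208]
force: [0.8, 0.2, 2.2]
grip_width: 0.0009
```

View pics/side10c.png

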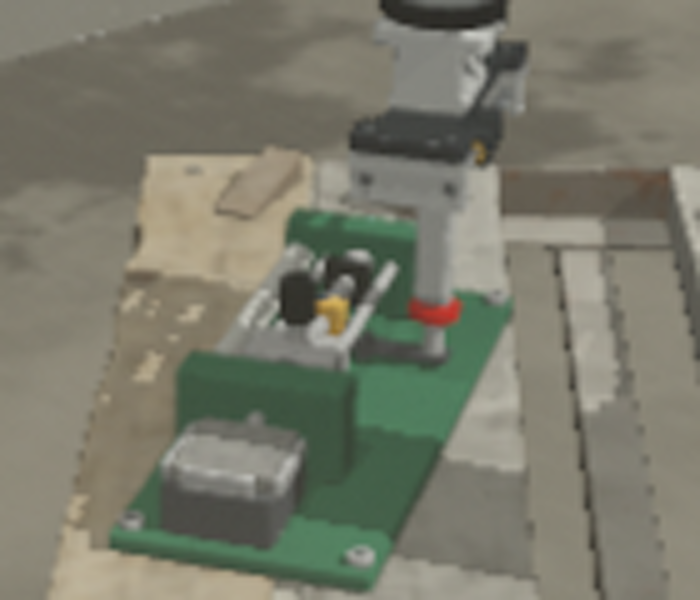

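It has fired. Next I retract and check the pin.

```bash
python3 -m pendant '[[0,0,0,0,0,0,1],[0,0,-0.1,0,0,0,1],[0,0,-0.2,0,0,0,1],[0,0,-0.25,0,0,0,1],[0,0,-0.25,0,0,0,1],[0,0,-0.25,0,0,0,1],[0,0,0,0,0,0,1],[0,0,0,0,0,0,1]]'
python3 - <<'E'
from h import *
c=imaging.camera("wrist"); cv2.imwrite("pics/w11.png",cv2.resize(c["image"][40:220,50:450,::-1],None,fx=2,fy=2,interpolation=cv2.INTER_CUBIC))
E
```

```text
time_s: 12.1
ee_pos: [0.4751, -0.099, 0.2783]
eef_rot: [3.141, -0.002, -0.208]
force: [-0.7, -0.6, -0.6]
grip_width: 0.0003
```

View pics/w11.png

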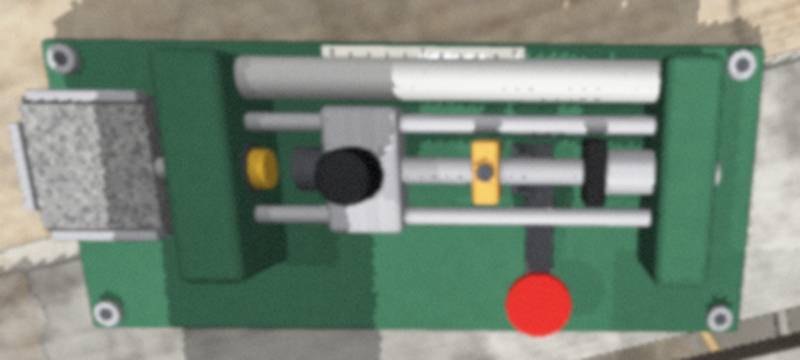

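Run:
```python
from h import *
o=ctrl.get_obs();print(o["joint_vel"].max(),o["ee_pos"])
c=imaging.camera("wrist"); a=cv2.imread("pics/wrist8.png"); b=c["image"][:,:,::-1]
def cr(i): return cv2.resize(i[95:160,140:360],None,fx=3.6,fy=3.6,interpolation=cv2.INTER_CUBIC)
cv2.imwrite("pics/cmp.png",np.vstack([cr(a),cr(b)]))
```

```text
0.02469734087719056 [ 0.47478385 -0.09891782  0.27699033]
```

View pics/cmp.png

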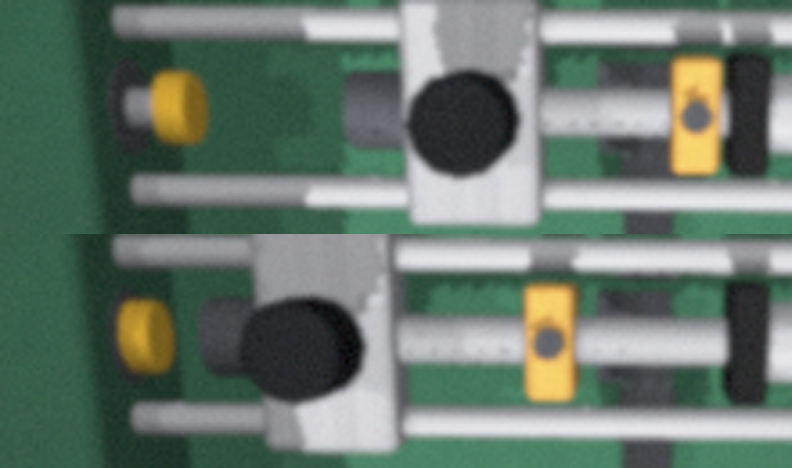

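```bash
python3 -m pendant '[[0,0,0,0,0,0,1],[0,0,0,0,0,0,1],[0,0,0,0,0,0,1],[0,0,0,0,0,0,1]]'; python3 -c "
from station import hand_in; print(hand_in())"
```

```text
time_s: 12.53
ee_pos: [0.475, -0.099, 0.277]
eef_rot: [-3.142, 0.001, -0.208]
force: [0.9, -0.1, -0.5]
grip_width: 0.0002
the job is handed in; nothing more can be done
None
```

The tester was cocked, fired with the red pad, and the job is handed in at about 12.5 s of the 64 s; `hand_in` gives no verdict.

- **Cocking:** I drew the knob back with one finger until the rubber buffer was just felt, at a pull of about 9 N, under the safe 13 N. When I backed the finger off, the force fell to zero and the striker stayed drawn. It was still held with the gripper clear, before I pressed the pad.
- **Firing:** Pressing the red pad about 6 mm with closed fingers released the striker.
- **Last checks:**
  - By pixel measurement the pin moved about 8.6 mm and its head sits against the anvil; at least 7.5 of its 9 mm is needed.
  - The striker is back at about its rest place.
  - The arm is clear above the tester and feels no contact beyond sensor noise.
- **Disagreement:** The wrist camera placed the tester about 4 to 5 mm from where the top and side cameras did. I used the average and relied on feel.
- **Not measured:** I did not measure the bystanders' positions at the end. The arm stayed above or beside the tester and I felt no unexpected contact.

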